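# Raise the heat press pressure by four clicks

### The job

With a fingertip, push the heat press's pressure dial round clockwise (seen from above) by exactly four clicks, without ever clicking past the fourth, leave it resting there, and then press the green button fully in to confirm the setting and let it go. Push gently, do not grip the dial, do not press green before the dial is set, leave the red stop button unpressed and do not move the loose things standing about.

Things in the scene. Friction and masses are not known exactly. Their poses are not given: they have to be found in the camera images.
- dial_face (a point): centre of the flat upper face of the round black dial (100 mm across, face about 90 mm above the table) on the control pod, on its vertical turning axis; z points up, x points along the orange rib with the white stripe and turns with the dial. A hub 26 mm across stands 16 mm above the face in the middle. The ribs leave wide gaps, open from above, where a fingertip can push a rib's side.
- stripe_end (a point): outer end, on top, of the striped rib, 48 mm from the axis. Three equal orange ribs, 120 degrees apart, only one with a white stripe, each 10 mm wide, stand 16 mm above the dial's face and reach from the hub to 48 mm from the axis.
- dial_base: fixed aluminium ring under the dial, 124 mm across and 8 mm high, with 15 black ticks, one per click stop; origin on the dial's axis at deck height
- dial (a joint): turn of the dial in rad, 0 at the start (a click stop, wherever it points); grows clockwise seen from above. Stops lie 24 degrees (0.419 rad) apart, endlessly. A detent resists with up to 0.1 N m (3 N on a rib at 35 mm) until half-way (12 degrees) to the next stop, then snaps the dial on into it, where it stays by itself. Four clicks = 96 degrees = 1.676 rad.
- pod: control pod of the press, fixed to the table: a black box with a grey deck, 190 mm (x) by 310 mm (y), deck 70 mm above the table; origin at the centre of its underside. Dial on its left (+y) half, centre 75 mm from the pod's centre, buttons on its right half.
- green_top (a point): centre of the top of the round green confirm button, 30 mm across, in a black housing on the deck; pressed straight down; sprung. The red one may stand nearer or farther than it.
- green (a joint): travel of the green button in m, 0 when out, 0.006 fully in, which takes about 5 N; it springs back when let go
- red_top (a point): centre of the top of the red stop button, same size, in a yellow housing, 90 mm from the green one; not to be pressed
- red (a joint): travel of the red button in m, 0 when out, 0.006 fully in
- tape: roll of yellow tape lying flat on the pod's deck, 52 mm across, 20 mm high; origin at the centre of its underside; loose, to be left alone
- jar: small amber jar standing on the pod's deck, 36 mm across, 42 mm high; origin at the centre of its underside; loose, to be left alone
- bottle: white bottle standing left of the pod, 56 mm across, 125 mm high; origin at the centre of its underside; loose, to be left alone
- mug: white mug standing right of the pod, 76 mm across, 85 mm high, with a handle; origin at the centre of its underside; loose, to be left alone
- scraper: flat scraper lying on the table in front of the pod, 280 mm long, 65 mm wide at the blade, 20 mm high; origin midway along its underside; loose, to be left alone
- carton: small brown carton, 70 x 100 x 50 mm high, beyond the pod; origin at the centre of its underside; loose, to be left alone
- flask: grey bottle with a red cap beyond the pod, 52 mm across, 100 mm high; origin at the centre of its underside; loose, to be left alone

How it is judged:
On the way, in this order (a step that is already met when the one before it is completed fails the run):
1. the dial is turned clockwise to the fourth click (value of joint dial between 1.55 and 1.8 rad), for 0.3 s.
2. the green button is pressed in with the dial at the fourth click (all of step 1 and value of joint green above 0.0045 m), for 0.05 s.
At the end, for the whole second after the job is handed in: the dial rests in the fourth click stop clockwise of its start (1.55 to 1.80 rad), the green button has been pressed and is out again, the red one is out, and every loose thing is within 20 mm of where it stood (all of step 1 and velocity of joint dial between -0.05 and 0.05 rad/s and value of joint each of green, red below 0.0015 m and distance of each of tape, jar, bottle, mug, scraper, carton, flask from where it was at the start of the episode below 0.02 m); the robot touches nothing.
It fails at once if the dial is turned past the fourth click, over the ridge to the fifth (value of joint dial above 1.9 rad).
It fails at once if the green button is pressed before the dial is at the fourth click (value of joint green above 0.004 m and value of joint dial below 1.55 rad).
It fails at once if the red stop button is pressed (value of joint red above 0.003 m).
It fails at once if the dial is gripped or pushed hard (over 25 N) (contact force between the fingers and dial above 25 N).
It fails at once if a loose thing is moved, lifted or knocked over (20 mm) (distance of any of tape, jar, bottle, mug, scraper, carton, flask from where it was at the start of the episode above 0.02 m).
It also fails if it takes over 64 s, if anything falls off the work surface, if the arm or the gripper's body presses on something with over 40 N, if the wrist force passes 120 N, or if a joint passes its speed limit or range.

### The arm

A 7-joint arm with a two-finger parallel gripper is mounted at the origin on the work surface. World frame = base frame: x ahead of the robot, y to its left, z up, the work surface at z = 0. Lengths are in m, angles in rad, forces in N, time in s.
With the tool pointing down it reaches from about 0.35 to 0.9 m from the base axis. Payload 8.1 kg.
Tool frame: the origin (TCP) lies on the centre line of the jaws, within the pads' length; the fingertips stand 17 mm ahead of it and the grasp point (between the pads) lies 2 mm behind it; z points along the fingers, y is the direction in which the jaws open and shut (so a half turn about z gives the same grasp; the last joint's range is limited). The gripper opens to 92 mm and grips with 3 to 60 N. Pads are 19 mm wide; open, the fingers measure 130 mm over their backs; the gripper's body (75 mm by 190 mm) begins 47 mm behind the grasp point.
Start: joints at [1.166, 0.434, 0.025, 1.573, -0.012, 1.134, -0.075], TCP at [0.186, -0.597, 0.244] pointing down, gripper open.
Joint ranges: [-2.62, 2.62], [-0.44, 2.09], [-1.27, 1.32], [0.08, 2.57], [-1.32, 4.46], [0.12, 2], [-2.74, 2.74]. Speed limits (rad/s): [2.22, 2.22, 3.01, 3.01, 3.14, 3.14, 3.14].

### API

Orientations are given as a rotation vector (axis times angle).
In Python, from cell import arm, imaging, job gives the robot as it stands.
- The arm moves only by the tool jog_arm, never from a script. Its argument "moves" is a list of rows, each an object with "fingers": the closure, from -1 (fully open) to 1 (shut); "xyz": the shift along the tool's x, y, z in cm, a list of three; "angular": the turn, a rotation vector about the tool's x, y, z in rad, a list of three. In form: [{"fingers": fingers, "xyz": [dx, dy, dz], "angular": [ax, ay, az]}, ...]. A call has 1 to 12 rows; each row is the pose to reach, as a shift and turn from the pose commanded when the call began, along the tool's axes at that moment; what a row does not reach only later rows make up. A row lasts 1/8 s, in which the tool goes at most 62.5 mm and 10.7 degrees, less where a joint would pass 70% of its speed; a pose out of reach is approached as far as the arm can. A call with a gripper value outside its range is refused whole. The fingers move at their own pace and stop on an object; "grip_force" is the grip in N (left out, the last holds). Time passes only in rows, so rows that repeat a pose let the fingers close. It gives the time, the measured TCP pose, the force and the opening at its end, in the units of the state.
- arm.observe(): the state, without advancing time (a new reading comes with each control period).
- imaging.get_image(name): name is "scene" or "top" or "wrist"; returns the picture (480x640x3 uint8, red, green, blue); there is no depth.
- imaging.camera_params(name): a dict with "fx", "fy", "cx", "cy" (pixels), "rvec" (rotation vector, rad) and "tvec" (3), from world to camera coordinates, as OpenCV has them; the wrist camera has in their place "hand_eye" (4x4, takes a point from camera to tool coordinates, whose origin is the TCP and whose axes are the flange's). Camera axes: x right, y down, z forward; pixel columns grow to the right and rows downward; lengths in m; the calibration is good to about 2 mm. A picture is of the moment at which its call begins: read the wrist's pose just before it. camera_params takes no time and is no camera call.
- job.sign_off(): hands the job in, once; it reports no verdict.
The state is a dict: "clock": time; "joints": joint angles; "dq": joint speeds; "joint_efforts": joint torques, N m; "position": TCP position; "ee_rot": TCP orientation; "force": force on the tool from outside, world axes, zero at the start; "ft_torque": the same for the moment, N m; "width": opening from 0.0 (shut) to 1.0 (fully open).
Only numpy, scipy, OpenCV 4.12 (cv2) and the standard library are available. Lean on these libraries where they do the work, as an engineer would, in place of code of your own. Each camera call takes 0.05 s, during which the arm holds its last target. There are 200 camera calls.

## Working session

There is one attempt and no reset: what is moved stays moved. The work goes in short steps, Python scripts to look and compute and a tool call to move; the robot and the scene stay as the last step left them, time stands still between calls to the robot, and variables do not carry over. Pictures are saved under pics/ and viewed, about 8 in all and at most 12, crops included, and the job is handed in when it is done.

Besides the shell and the picture viewer there is one more tool, called as name([rows], argument=value, ...), one row to a line, values as JSON. jog_arm: Moves the arm, as the interface text tells. Its arguments: {"type":"object","properties":{"moves":{"type":"array"},"grip_force":{"type":"number"}},"required":["moves"]}

```bash
mkdir -p pics; ls; cat > h.py <<'E'
import numpy as np, cv2
from scipy.spatial.transform import Rotation as R
from cell import arm, imaging, job
def snap(n,f):
    im=imaging.get_image(n); cv2.imwrite('pics/'+f,im[:,:,::-1]); return im
def ray(n,uv,z):
    p=imaging.camera_params(n); Rm=R.from_rotvec(np.ravel(p['rvec'])).as_matrix(); t=np.ravel(p['tvec'])
    d=Rm.T@np.array([(uv[0]-p['cx'])/p['fx'],(uv[1]-p['cy'])/p['fy'],1]); c=-Rm.T@t
    return c+d*(z-c[2])/d[2]
def proj(n,P):
    p=imaging.camera_params(n); q=R.from_rotvec(np.ravel(p['rvec'])).as_matrix()@np.array(P)+np.ravel(p['tvec'])
    return np.array([p['fx']*q[0]/q[2]+p['cx'],p['fy']*q[1]/q[2]+p['cy']])
E
python3 - <<'E'
from h import *
snap('top','t0.png'); snap('scene','s0.png'); s=arm.observe(); print({k:np.round(v,3) for k,v in s.items()})
print(R.from_rotvec(s['ee_rot']).as_matrix().round(3))
for n in('top','scene'):
    p=imaging.camera_params(n); print(p, -R.from_rotvec(np.ravel(p['rvec'])).as_matrix().T@np.ravel(p['tvec']))
E
```

```text
pics
{'clock': np.float64(0.1), 'joints': array([ 1.166,  0.435,  0.025,  1.574, -0.012,  1.134, -0.075]), 'dq': array([-0.002, -0.003, -0.001, -0.004, -0.   ,  0.   , -0.002]), 'joint_efforts': array([ 3.0000e-03, -6.6913e+01,  9.8900e-01, -3.1514e+01, -6.0000e-02,
        3.7000e-02,  0.0000e+00]), 'position': array([ 0.186, -0.596,  0.243]), 'ee_rot': array([-3.104e+00, -4.720e-01,  1.000e-03]), 'force': array([-0.504,  0.321,  0.297]), 'ft_torque': array([-0.043, -0.039,  0.044]), 'width': np.float64(0.998)}
[[ 0.955  0.297 -0.001]
 [ 0.297 -0.955  0.001]
 [-0.    -0.001 -1.   ]]
{'fx': 442.1624428348432, 'fy': 442.1624428348432, 'cx': 324.610166834906, 'cy': 237.47738286849946, 'rvec': array([ 2.1256946 , -2.16170686,  0.12620351]), 'tvec': array([0.05454515, 0.61980271, 0.92073849])} [0.49127092 0.02884279 0.99634879]
{'fx': 457.1062003995295, 'fy': 457.1062003995295, 'cx': 318.68455449229754, 'cy': 235.4295282424898, 'rvec': array([ 1.74426012,  1.73086019, -0.76639756]), 'tvec': array([-0.04839609, -0.32649321,  1.26420727])} [1.14923768 0.05120863 0.61950824]
```

View pics/t0.png

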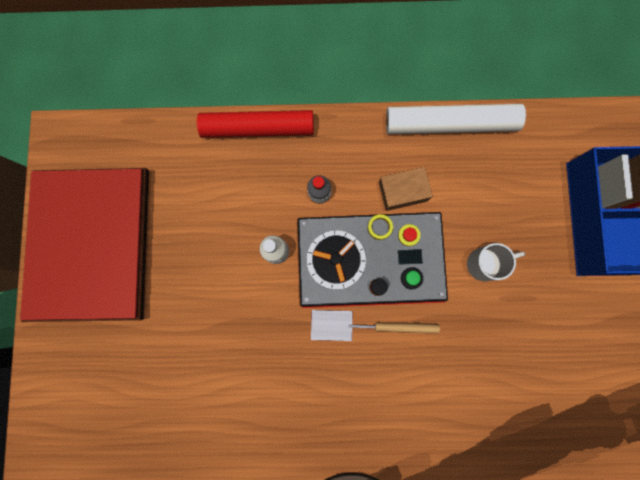

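View pics/s0.png

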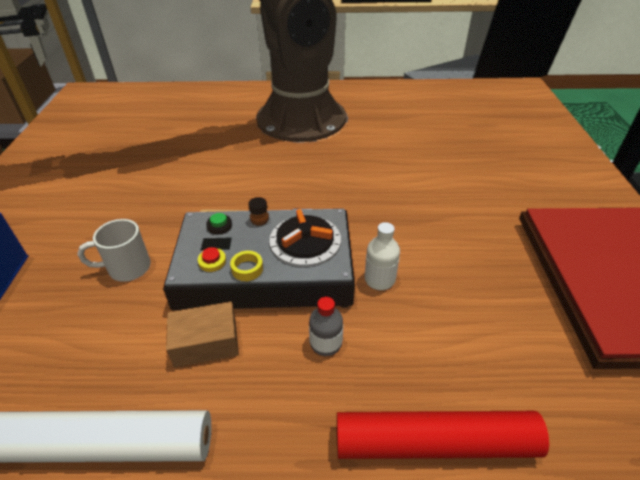

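The top view shows the dial near (337,261), the striped rib pointing up-right, green at (412,278), red at (410,235), the jar at (379,286) and the tape at (380,226). The scene view agrees.

```bash
cat >> h.py <<'E'
def blobs(im,lo,hi,box,amin=15):
    h=cv2.cvtColor(im,cv2.COLOR_RGB2HSV); m=cv2.inRange(h,lo,hi); k=np.zeros_like(m); x0,y0,x1,y1=box; k[y0:y1,x0:x1]=m[y0:y1,x0:x1]
    n,l,st,c=cv2.connectedComponentsWithStats(k); return [(c[i].round(1),st[i,4]) for i in range(1,n) if st[i,4]>=amin]
E
python3 - <<'E'
from h import *
t=cv2.imread('pics/t0.png')[:,:,::-1]; s=cv2.imread('pics/s0.png')[:,:,::-1]
for n,im,db,bb in(('top',t,(300,225,375,300),(395,220,430,295)),('scene',s,(268,205,345,268),(195,205,235,275))):
    print(n)
    for nm,lo,hi,b,z in(('orange',(4,150,100),(16,255,255),db,.106),('green',(50,120,60),(80,255,255),bb,None),('red',(0,180,120),(4,255,255),bb,None),('stripe',(0,0,120),(16,120,255),(db[0]+20,db[1]+12,db[2]-22,db[3]-20),.106)):
        for c,a in blobs(im,lo,hi,b,6): print(nm,c,a,[ray(n,c,zz).round(4) for zz in ([z] if z else [.09,.1])])
    # dark disc outline -> ring ellipse
    h=cv2.cvtColor(im,cv2.COLOR_RGB2HSV); x0,y0,x1,y1=db
    m=cv2.inRange(h,(0,0,150),(180,40,255)); k=np.zeros_like(m);k[y0:y1,x0:x1]=m[y0:y1,x0:x1]
    pts=cv2.findNonZero(k); e=cv2.fitEllipse(cv2.convexHull(pts)); print('ring',e, ray(n,e[0],.078).round(4))
c=np.hstack([cv2.resize(t[215:315,290:450],None,fx=4.5,fy=4.5,interpolation=cv2.INTER_CUBIC)])
cv2.imwrite('pics/c0.png',c[:,:,::-1])
E
```

```text
top
orange [344. 246.] 11 [array([0.5939, 0.0041, 0.106 ])]
orange [347.5 249.5] 12 [array([ 0.5866, -0.0028,  0.106 ])]
orange [321.9 254.6] 97 [array([0.5772, 0.0491, 0.106 ])]
orange [339.8 272. ] 101 [array([0.5414, 0.0137, 0.106 ])]
green [412.8 277.6] 191 [array([ 0.5285, -0.1349,  0.09  ]), array([ 0.5281, -0.1331,  0.1   ])]
red [409.6 234.2] 122 [array([ 0.6178, -0.1321,  0.09  ]), array([ 0.6164, -0.1304,  0.1   ])]
stripe [346.2 247.3] 67 [array([ 5.911e-01, -3.000e-04,  1.060e-01])]
ring ((330.4295959472656, 265.9967346191406), (59.575164794921875, 79.63237762451172), 38.27273941040039) [0.5558 0.0324 0.078 ]
scene
orange [302.7 208.8] 346 [array([0.5258, 0.0196, 0.106 ])]
orange [321.2 231.6] 209 [array([0.586 , 0.0518, 0.106 ])]
orange [291.7 238.8] 106 [array([0.6028, 0.0033, 0.106 ])]
green [217.9 219.6] 189 [array([ 0.5341, -0.1314,  0.09  ]), array([ 0.5457, -0.1279,  0.1   ])]
red [210.2 253.8] 177 [array([ 0.6197, -0.1304,  0.09  ]), array([ 0.6297, -0.127 ,  0.1   ])]
stripe [293.3 232.8] 45 [array([0.5882, 0.0054, 0.106 ])]
ring ((308.51043701171875, 235.12301635742188), (55.00353240966797, 79.41780853271484), 72.255615234375) [0.564  0.0297 0.078 ]
```

View pics/c0.png

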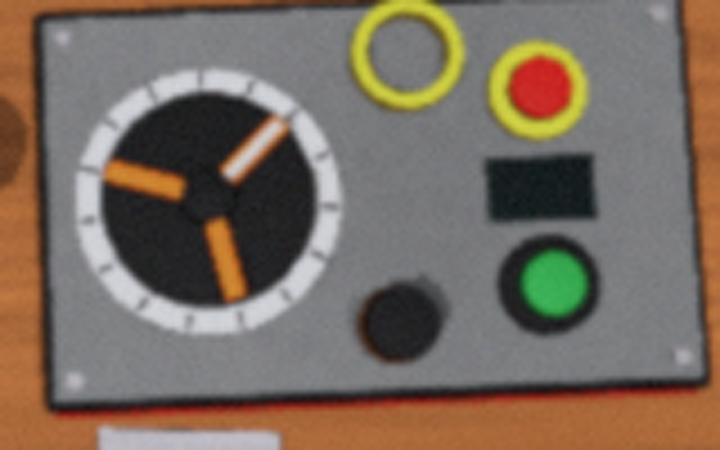

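```bash
cat >> h.py <<'E'
def plan(targets, cur=None):
    """targets: (x,y,z,yaw_deg of tool y); print cm shift and turn about tool z from the current pose"""
    s=arm.observe(); Rm=R.from_rotvec(s['ee_rot']).as_matrix(); p=np.array(s['position'])
    yaw=np.degrees(np.arctan2(Rm[1,1],Rm[0,1]))
    print('now',s['clock'].round(2),p.round(4),'yaw',yaw.round(1),'tilt',Rm[:,2].round(4),'F',np.round(s['force'],1),'j',np.round(s['joints'],2))
    for t in targets: print('  ',(Rm.T@(np.array(t[:3])-p)*100).round(2),'az',np.radians(yaw-t[3]).round(3))
def finger(C,th,d,z,r=.035):
    a=np.radians(th); u=np.array([np.cos(a),np.sin(a)]); n=np.array([-u[1],u[0]]); q=np.array(C)+r*u+d*n
    return (q[0],q[1],z,th)
E
python3 - <<'E'
from h import *
for n,b in(('top',(304,228,370,297)),('scene',(266,206,345,268))):
    im=cv2.imread(f'pics/{n[0]}0.png')[:,:,::-1]; h=cv2.cvtColor(im,cv2.COLOR_RGB2HSV); x0,y0,x1,y1=b
    k=cv2.inRange(h,(0,0,165),(180,60,255))[y0:y1,x0:x1]; k=cv2.morphologyEx(k,cv2.MORPH_CLOSE,np.ones((3,3)))
    nn,l,st,c=cv2.connectedComponentsWithStats(k); i=1+np.argmax(st[1:,2]*st[1:,3]); print(st[i])
    e=cv2.fitEllipse(cv2.convexHull(cv2.findNonZero((l==i).astype(np.uint8)))); c=np.array(e[0])+[x0,y0]
    print(n,c,e[1],ray(n,c,.078).round(4))
plan([(.57,.021,.244,75.5-360*0),finger((.57,.021),75.5,.022,.20)])
E
```

```text
[  3   2  59  59 884]
top [335.68158531 259.3745327 ] (58.82526397705078, 59.20930862426758) [0.5694 0.0212 0.078 ]
[  4  20  71  38 584]
scene [304.73480988 239.50571442] (48.281063079833984, 70.93975067138672) [0.5751 0.0233 0.078 ]Traceback (most recent call last):
  File "<stdin>", line 8, in <module>
  File "h.py", line 20, in plan
    print('now',s['clock'].round(2),p.round(4),'yaw',yaw.round(1),'tilt',Rm[:,2].round(4),'F',np.round(s['force'],1),'j',np.round(s['joints'],2))
                ^^^^^^^^^^^^^^^^
AttributeError: 'float' object has no attribute 'round'
```

```bash
sed -i "s/s\['clock'\].round(2)/round(float(s['clock']),2)/; s/np.radians(yaw-t\[3\]).round(3)/round(float(np.radians(yaw-t[3])),3)/" h.py
python3 - <<'E'
from h import *
plan([finger((.5695,.0212),75.5,.022,.20)])
E
```

```text
now 0.1 [ 0.1856 -0.5963  0.243 ] yaw -72.7 tilt [-6.0e-04  1.4e-03 -1.0e+00] F [-0.5  0.3  0.3] j [ 1.17  0.44  0.02  1.57 -0.01  1.13 -0.08]
   [ 54.98 -51.68   4.37] az -2.587
```

jog_arm([
  {"fingers":1,"xyz":[5,-4.7,0],"angular":[0,0,-0.17]},
  {"fingers":1,"xyz":[10,-9.4,0],"angular":[0,0,-0.34]},
  {"fingers":1,"xyz":[15,-14.1,0],"angular":[0,0,-0.5]},
  {"fingers":1,"xyz":[20,-18.8,0],"angular":[0,0,-0.66]},
  {"fingers":1,"xyz":[25,-23.5,0],"angular":[0,0,-0.82]},
  {"fingers":1,"xyz":[30,-28.2,0],"angular":[0,0,-0.98]},
  {"fingers":1,"xyz":[35,-32.9,0],"angular":[0,0,-1.14]},
  {"fingers":1,"xyz":[40,-37.6,0],"angular":[0,0,-1.3]},
  {"fingers":1,"xyz":[45,-42.3,0],"angular":[0,0,-1.46]},
  {"fingers":1,"xyz":[50,-47,0],"angular":[0,0,-1.6]},
  {"fingers":1,"xyz":[55,-51.7,0],"angular":[0,0,-1.7]},
  {"fingers":1,"xyz":[55,-51.7,0],"angular":[0,0,-1.7]},
], grip_force=10)

```text
clock: 1.6
position: [0.5556, 0.0575, 0.2434]
ee_rot: [-1.694, -2.645, 0.001]
force: [0.7, -0.5, 0.3]
width: 0.002
```

```bash
python3 - <<'E'
from h import *
plan([finger((.5695,.0212),75.5,.024,.16)])
E
```

```text
now 1.6 [0.5556 0.0575 0.2434] yaw 24.7 tilt [-4.e-04 -3.e-04 -1.e+00] F [ 0.7 -0.5  0.3] j [ 0.25  0.4  -0.62  1.7   0.25  1.12 -0.  ]
   [0.35 0.11 8.34] az -0.886
```

jog_arm([
  {"fingers":1,"xyz":[0.1,0,0],"angular":[0,0,-0.16]},
  {"fingers":1,"xyz":[0.2,0,1],"angular":[0,0,-0.32]},
  {"fingers":1,"xyz":[0.3,0,2],"angular":[0,0,-0.48]},
  {"fingers":1,"xyz":[0.35,0.1,4],"angular":[0,0,-0.64]},
  {"fingers":1,"xyz":[0.35,0.1,6],"angular":[0,0,-0.8]},
  {"fingers":1,"xyz":[0.35,0.1,8.3],"angular":[0,0,-0.886]},
  {"fingers":1,"xyz":[0.35,0.1,8.3],"angular":[0,0,-0.886]},
  {"fingers":1,"xyz":[0.35,0.1,8.3],"angular":[0,0,-0.886]},
])

```text
clock: 2.6
position: [0.5546, 0.0599, 0.1613]
ee_rot: [0.401, 3.116, 0.0]
force: [-0.5, -0.2, -0.1]
width: 0.005
```

```bash
python3 - <<'E'
from h import *
plan([finger((.5695,.0212),75.5,.024,.114)])
a=snap('wrist','w1.png'); b=snap('scene','s1.png')
c=cv2.resize(b[170:290,240:420],(640,427),interpolation=cv2.INTER_CUBIC)
cv2.imwrite('pics/m1.png',np.hstack([cv2.resize(a,(400,300)),cv2.resize(c,(400,300))])[:,:,::-1])
E
```

```text
now 2.6 [0.5546 0.0599 0.1613] yaw 75.3 tilt [ 3.e-04  2.e-04 -1.e+00] F [-0.5 -0.2 -0.1] j [ 0.35  0.53 -0.78  1.79  0.44  1.    0.71]
   [-0.01  0.13  4.73] az -0.003
```

View pics/m1.png

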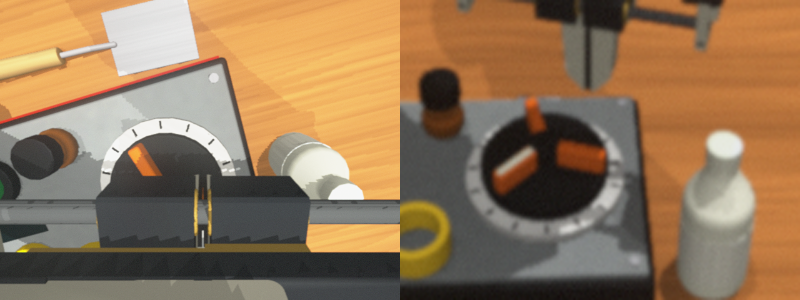

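Wrist and scene views: the closed fingertips (588,85 in the right pane) hang above the gap on the robot side of the left rib, as intended. I'll lower them now.

jog_arm([
  {"fingers":1,"xyz":[0,0.1,2],"angular":[0,0,0]},
  {"fingers":1,"xyz":[0,0.1,3.5],"angular":[0,0,0]},
  {"fingers":1,"xyz":[0,0.1,4.5],"angular":[0,0,0]},
  {"fingers":1,"xyz":[0,0.1,4.8],"angular":[0,0,0]},
  {"fingers":1,"xyz":[0,0.1,4.8],"angular":[0,0,0]},
  {"fingers":1,"xyz":[0,0.1,4.8],"angular":[0,0,0]},
])

```text
clock: 3.45
position: [0.5549, 0.0608, 0.1131]
ee_rot: [0.398, 3.116, 0.0]
force: [0.2, -0.3, 0.3]
width: 0.007
```

```bash
python3 - <<'E'
from h import *
plan([finger((.5695,.0212),75.5-f,.0145,.114) for f in (0,6,12,18,24,30,36,42)])
E
```

```text
now 3.45 [0.5549 0.0608 0.1131] yaw 75.5 tilt [ 7.e-04  1.e-04 -1.e+00] F [ 0.2 -0.3  0.3] j [ 0.32  0.59 -0.74  1.84  0.5   0.91  0.66]
   [-0.96  0.03 -0.09] az -0.001
   [-1.33  0.17 -0.09] az 0.104
   [-1.71  0.26 -0.09] az 0.209
   [-2.11  0.31 -0.09] az 0.313
   [-2.5   0.32 -0.09] az 0.418
   [-2.9   0.29 -0.09] az 0.523
   [-3.29  0.22 -0.09] az 0.627
   [-3.67  0.11 -0.09] az 0.732
```

jog_arm([
  {"fingers":1,"xyz":[-0.5,0,0],"angular":[0,0,0]},
  {"fingers":1,"xyz":[-0.96,0.03,0],"angular":[0,0,0]},
  {"fingers":1,"xyz":[-1.15,0.1,0],"angular":[0,0,0.05]},
  {"fingers":1,"xyz":[-1.33,0.17,0],"angular":[0,0,0.104]},
  {"fingers":1,"xyz":[-1.52,0.22,0],"angular":[0,0,0.157]},
  {"fingers":1,"xyz":[-1.71,0.26,0],"angular":[0,0,0.209]},
  {"fingers":1,"xyz":[-1.9,0.29,0],"angular":[0,0,0.26]},
  {"fingers":1,"xyz":[-2.11,0.31,0],"angular":[0,0,0.313]},
  {"fingers":1,"xyz":[-2.11,0.31,0],"angular":[0,0,0.313]},
])

```text
clock: 4.58
position: [0.5762, 0.0583, 0.1128]
ee_rot: [0.878, 3.016, 0.0]
force: [-0.2, -0.6, 0.3]
width: -0.0
```

```bash
python3 - <<'E'
from h import *
plan([finger((.5695,.0212),75.5-f,.0145,.113) for f in (18,24,30,33,36,39,42,45)])
b=snap('scene','s2.png')
cv2.imwrite('pics/m2.png',cv2.resize(b[180:280,250:380],(650,500),interpolation=cv2.INTER_CUBIC)[:,:,::-1])
E
```

```text
now 4.58 [0.5762 0.0583 0.1128] yaw 57.5 tilt [ 3.e-04 -1.e-04 -1.e+00] F [-0.2 -0.6  0.3] j [ 0.26  0.59 -0.65  1.79  0.45  0.91  0.41]
   [ 0.02  0.01 -0.02] az 0.001
   [-0.35  0.14 -0.02] az 0.105
   [-0.74  0.23 -0.02] az 0.21
   [-0.94  0.27 -0.02] az 0.262
   [-1.13  0.29 -0.02] az 0.315
   [-1.33  0.3  -0.02] az 0.367
   [-1.53  0.3  -0.02] az 0.419
   [-1.73  0.29 -0.02] az 0.472
```

View pics/m2.png

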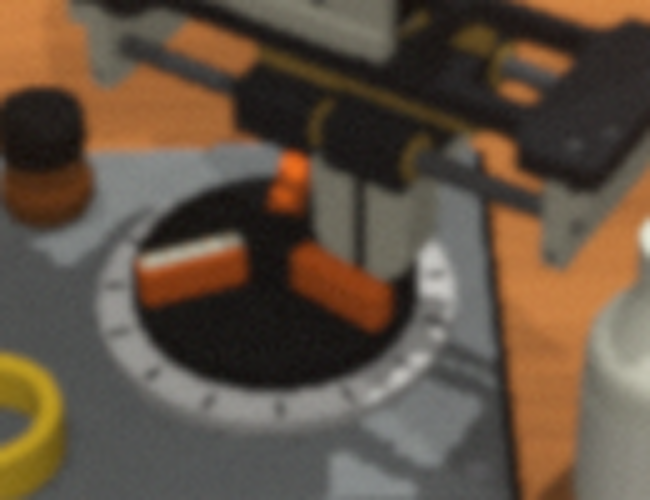

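It has clicked once: the stripe end is at about (140,275) in the crop and the force is near zero. I'll push through the second click.

jog_arm([
  {"fingers":1,"xyz":[-0.17,0.08,0],"angular":[0,0,0.052]},
  {"fingers":1,"xyz":[-0.35,0.14,0],"angular":[0,0,0.105]},
  {"fingers":1,"xyz":[-0.55,0.19,0],"angular":[0,0,0.157]},
  {"fingers":1,"xyz":[-0.74,0.23,0],"angular":[0,0,0.21]},
  {"fingers":1,"xyz":[-0.94,0.27,0],"angular":[0,0,0.262]},
  {"fingers":1,"xyz":[-1.13,0.29,0],"angular":[0,0,0.315]},
  {"fingers":1,"xyz":[-1.33,0.3,0],"angular":[0,0,0.367]},
  {"fingers":1,"xyz":[-1.53,0.3,0],"angular":[0,0,0.419]},
  {"fingers":1,"xyz":[-1.53,0.3,0],"angular":[0,0,0.419]},
])

```text
clock: 5.75
position: [0.5903, 0.0527, 0.1127]
ee_rot: [-1.485, -2.768, 0.0]
force: [0.3, -0.2, 0.7]
width: 0.006
```

```bash
cat >> h.py <<'E'
def stripe(im,b=(266,206,345,262)):
    "stripe angle from the scene view: bright, low-saturation blobs inside the dial"
    out=[]
    for c,a in blobs(im,(0,0,130),(25,130,255),b,8):
        q=ray('scene',c,.106)[:2]-[.571,.0215]
        if np.linalg.norm(q)<.042: out.append((c,a,float(np.degrees(np.arctan2(q[1],q[0])).round(1))))
    return out
E
python3 - <<'E'
from h import *
plan([finger((.5695,.0212),75.5-f,.0145,.113) for f in (42,48,54,57,60,63,66)])
for f in('s0','s1','s2'): print(f,stripe(cv2.imread(f'pics/{f}.png')[:,:,::-1]))
b=snap('scene','s3.png'); print('s3',stripe(b))
E
```

```text
now 5.75 [0.5903 0.0527 0.1127] yaw 33.6 tilt [-2.e-04 -1.e-04 -1.e+00] F [ 0.3 -0.2  0.7] j [ 0.2   0.58 -0.54  1.76  0.37  0.9   0.07]
   [-0.03  0.03 -0.03] az 0.001
   [-0.4   0.16 -0.03] az 0.106
   [-0.79  0.26 -0.03] az 0.211
   [-0.99  0.29 -0.03] az 0.263
   [-1.18  0.31 -0.03] az 0.316
   [-1.38  0.32 -0.03] az 0.368
   [-1.58  0.32 -0.03] az 0.42
s0 [(array([291.3, 234. ]), np.int32(71), -43.8)]
s1 [(array([291.3, 234.2]), np.int32(58), -43.1)]
s2 [(array([286.4, 230.4]), np.int32(52), -68.3)]
s3 [(array([281.5, 227. ]), np.int32(91), -86.2)]
```

jog_arm([
  {"fingers":1,"xyz":[-0.2,0.1,0],"angular":[0,0,0.052]},
  {"fingers":1,"xyz":[-0.4,0.16,0],"angular":[0,0,0.106]},
  {"fingers":1,"xyz":[-0.6,0.22,0],"angular":[0,0,0.158]},
  {"fingers":1,"xyz":[-0.79,0.26,0],"angular":[0,0,0.211]},
  {"fingers":1,"xyz":[-0.99,0.29,0],"angular":[0,0,0.263]},
  {"fingers":1,"xyz":[-1.18,0.31,0],"angular":[0,0,0.316]},
  {"fingers":1,"xyz":[-1.38,0.32,0],"angular":[0,0,0.368]},
  {"fingers":1,"xyz":[-1.58,0.32,0],"angular":[0,0,0.42]},
  {"fingers":1,"xyz":[-1.58,0.32,0],"angular":[0,0,0.42]},
])

```text
clock: 6.92
position: [0.6015, 0.0416, 0.1126]
ee_rot: [-2.028, -2.398, 0.0]
force: [-1.7, 0.5, -0.3]
width: 0.002
```

```bash
python3 - <<'E'
from h import *
plan([finger((.5695,.0212),75.5-f,.0145,.113) for f in (66,72,75,78,81,84,86,88,90)])
b=snap('scene','s4.png'); print('s4',stripe(b))
a=cv2.imread('pics/s3.png')[:,:,::-1]
cv2.imwrite('pics/m4.png',np.hstack([cv2.resize(i[190:280,250:370],(400,300),interpolation=cv2.INTER_CUBIC) for i in (a,b)])[:,:,::-1])
E
```

```text
now 6.92 [0.6015 0.0416 0.1126] yaw 9.6 tilt [-4.e-04  2.e-04 -1.e+00] F [-1.7  0.5 -0.3] j [ 0.14  0.58 -0.43  1.74  0.3   0.89 -0.26]
   [-0.03  0.01 -0.04] az 0.001
   [-0.41  0.14 -0.04] az 0.106
   [-0.6   0.19 -0.04] az 0.158
   [-0.79  0.23 -0.04] az 0.21
   [-0.99  0.26 -0.04] az 0.263
   [-1.19  0.28 -0.04] az 0.315
   [-1.32  0.29 -0.04] az 0.35
   [-1.45  0.29 -0.04] az 0.385
   [-1.58  0.29 -0.04] az 0.42
s4 [(array([285.2, 218.9]), np.int32(48), -120.4)]
```

View pics/m4.png

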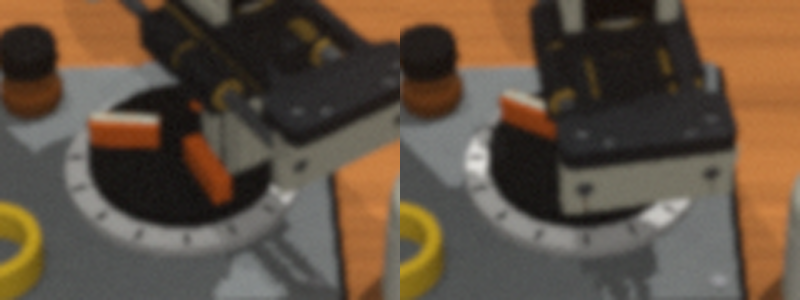

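Left pane: the dial is at two clicks. Right pane: about three, with the stripe end at (505,105). I'll push slowly over the fourth ridge only, to a finger angle of 88°.

jog_arm([
  {"fingers":1,"xyz":[-0.22,0.08,0],"angular":[0,0,0.053]},
  {"fingers":1,"xyz":[-0.41,0.14,0],"angular":[0,0,0.106]},
  {"fingers":1,"xyz":[-0.6,0.19,0],"angular":[0,0,0.158]},
  {"fingers":1,"xyz":[-0.79,0.23,0],"angular":[0,0,0.21]},
  {"fingers":1,"xyz":[-0.9,0.25,0],"angular":[0,0,0.237]},
  {"fingers":1,"xyz":[-0.99,0.26,0],"angular":[0,0,0.263]},
  {"fingers":1,"xyz":[-1.09,0.27,0],"angular":[0,0,0.29]},
  {"fingers":1,"xyz":[-1.19,0.28,0],"angular":[0,0,0.315]},
  {"fingers":1,"xyz":[-1.32,0.29,0],"angular":[0,0,0.35]},
  {"fingers":1,"xyz":[-1.45,0.29,0],"angular":[0,0,0.385]},
  {"fingers":1,"xyz":[-1.45,0.29,0],"angular":[0,0,0.385]},
])

```text
clock: 8.35
position: [0.6069, 0.0276, 0.1127]
ee_rot: [-2.452, -1.963, -0.0]
force: [-0.4, 1.3, -0.4]
width: 0.005
```

```bash
python3 - <<'E'
from h import *
plan([finger((.5695,.0212),75.5-88,.0145+.006,.113)])
E
```

```text
now 8.35 [0.6069 0.0276 0.1127] yaw -12.6 tilt [ 0.e+00  1.e-04 -1.e+00] F [-0.4  1.3 -0.4] j [ 0.1   0.57 -0.33  1.74  0.23  0.88 -0.56]
   [ 0.61 -0.02 -0.03] az -0.002
```

jog_arm([
  {"fingers":1,"xyz":[0.7,0,0],"angular":[0,0,0]},
  {"fingers":1,"xyz":[0.7,0,0],"angular":[0,0,0]},
  {"fingers":1,"xyz":[0.7,0,-3],"angular":[0,0,0]},
  {"fingers":1,"xyz":[0.7,0,-8],"angular":[0,0,0]},
  {"fingers":1,"xyz":[0.7,0,-12],"angular":[0,0,0]},
  {"fingers":1,"xyz":[-4,0,-12],"angular":[0,0,0]},
  {"fingers":1,"xyz":[-10,0,-12],"angular":[0,0,0]},
  {"fingers":1,"xyz":[-15,-4,-12],"angular":[0,0,0]},
  {"fingers":1,"xyz":[-15,-10,-12],"angular":[0,0,0]},
  {"fingers":1,"xyz":[-15,-15,-12],"angular":[0,0,0]},
  {"fingers":1,"xyz":[-15,-15,-12],"angular":[0,0,0]},
])

```text
clock: 9.72
position: [0.4244, -0.0859, 0.2328]
ee_rot: [-2.452, -1.964, 0.003]
force: [1.5, 0.6, -1.1]
width: 0.006
```

```bash
python3 - <<'E'
from h import *
plan([(.5285,-.1345,.16,-12.5)])
t=snap('top','t5.png'); s=snap('scene','s5.png'); print('scene',stripe(s))
for c,a in blobs(t,(4,150,100),(16,255,255),(300,225,375,300),10):
    q=ray('top',c,.106)[:2]-[.5695,.0212]; print(c,a,np.degrees(np.arctan2(q[1],q[0])).round(1))
cv2.imwrite('pics/m5.png',np.hstack([cv2.resize(t[200:330,280:460],(415,300),interpolation=cv2.INTER_CUBIC),cv2.resize(s[180:330,160:400],(385,300))])[:,:,::-1])
E
```

```text
now 9.72 [ 0.4244 -0.0859  0.2328] yaw -12.6 tilt [-0.0017 -0.0013 -1.    ] F [ 1.5  0.6 -1.1] j [ 0.41  0.16 -0.38  2.    0.07  0.99 -0.22]
   [-2.46 11.23  7.27] az -0.002
scene [(array([292.2, 214.8]), np.int32(100), -145.9)]
[340.8 244.8] 101 -21.6
[321.5 260.4] 103 98.0
[343.6 271.6] 15 -151.0
```

View pics/m5.png

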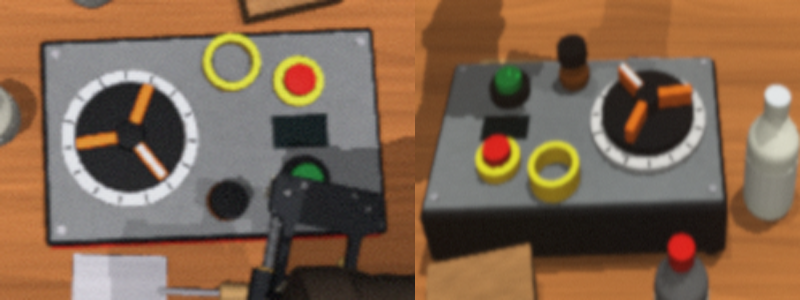

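Four clicks are confirmed: the ribs moved from 75.5° to -21.6° and from 194° to 98°, nothing else has moved, and green is visible at (307,172). Next is the green button.

jog_arm([
  {"fingers":1,"xyz":[-1.2,5,0],"angular":[0,0,0]},
  {"fingers":1,"xyz":[-2.4,9,2],"angular":[0,0,0]},
  {"fingers":1,"xyz":[-2.5,11.3,5],"angular":[0,0,0]},
  {"fingers":1,"xyz":[-2.5,11.3,8],"angular":[0,0,0]},
  {"fingers":1,"xyz":[-2.5,11.3,10.5],"angular":[0,0,0]},
  {"fingers":1,"xyz":[-2.5,11.3,11.5],"angular":[0,0,0]},
  {"fingers":1,"xyz":[-2.5,11.3,11.5],"angular":[0,0,0]},
  {"fingers":1,"xyz":[-2.5,11.3,11.5],"angular":[0,0,0]},
])

```text
clock: 10.82
position: [0.5336, -0.1354, 0.1187]
ee_rot: [2.451, 1.963, 0.002]
force: [0.5, 0.3, 0.3]
width: 0.008
```

```bash
python3 - <<'E'
from h import *
plan([(.5293,-.134,.1,-12.5)])
s=snap('scene','s6.png'); t=snap('wrist','w6.png'); cv2.imwrite('pics/m6.png',np.hstack([cv2.resize(s[180:280,160:290],(390,300),interpolation=cv2.INTER_CUBIC),cv2.resize(t,(400,300))])[:,:,::-1])
E
```

```text
now 10.82 [ 0.5336 -0.1354  0.1187] yaw -12.6 tilt [ 1.7e-03 -3.0e-04 -1.0e+00] F [0.5 0.3 0.3] j [ 0.38  0.48 -0.31  1.88  0.19  0.81 -0.25]
   [ 0.04 -0.45  1.87] az -0.002
```

View pics/m6.png

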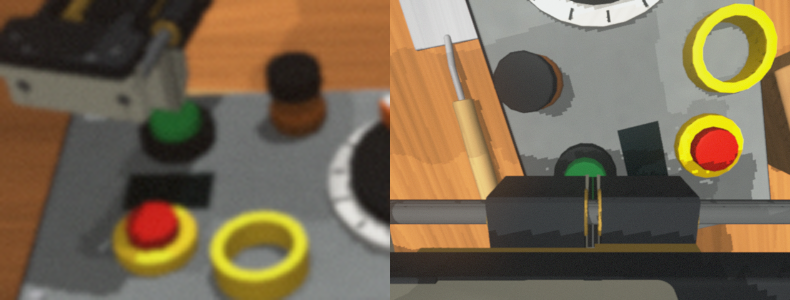

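Fingers are above green, with a slight offset to correct. I'll descend gradually.

jog_arm([
  {"fingers":1,"xyz":[0,-0.4,0],"angular":[0,0,0]},
  {"fingers":1,"xyz":[0,-0.4,0.5],"angular":[0,0,0]},
  {"fingers":1,"xyz":[0,-0.4,0.8],"angular":[0,0,0]},
  {"fingers":1,"xyz":[0,-0.4,1.0],"angular":[0,0,0]},
  {"fingers":1,"xyz":[0,-0.4,1.2],"angular":[0,0,0]},
  {"fingers":1,"xyz":[0,-0.4,1.2],"angular":[0,0,0]},
])

```text
clock: 11.68
position: [0.5286, -0.1344, 0.1057]
ee_rot: [-2.452, -1.964, 0.001]
force: [-2.2, -0.4, 3.0]
width: 0.003
```

jog_arm([
  {"fingers":1,"xyz":[0,0,0.1],"angular":[0,0,0]},
  {"fingers":1,"xyz":[0,0,0.2],"angular":[0,0,0]},
  {"fingers":1,"xyz":[0,0,0.2],"angular":[0,0,0]},
  {"fingers":1,"xyz":[0,0,0.2],"angular":[0,0,0]},
])

```text
clock: 12.18
position: [0.5286, -0.1344, 0.1037]
ee_rot: [-2.452, -1.964, 0.0]
force: [-2.7, 0.6, 4.8]
width: 0.003
```

jog_arm([
  {"fingers":1,"xyz":[0,0,0.1],"angular":[0,0,0]},
  {"fingers":1,"xyz":[0,0,0.2],"angular":[0,0,0]},
  {"fingers":1,"xyz":[0,0,0.2],"angular":[0,0,0]},
  {"fingers":1,"xyz":[0,0,0.2],"angular":[0,0,0]},
])

```text
clock: 12.68
position: [0.5287, -0.1344, 0.103]
ee_rot: [2.452, 1.964, -0.0]
force: [-8.3, 1.0, 20.4]
width: 0.002
```

Force rose 3 N, then 4.8 N, then went rigid at about 20 N, which means the button is fully in. I'll release and retreat.

jog_arm([
  {"fingers":1,"xyz":[0,0,0],"angular":[0,0,0]},
  {"fingers":1,"xyz":[0,0,-1],"angular":[0,0,0]},
  {"fingers":1,"xyz":[0,0,-4],"angular":[0,0,0]},
  {"fingers":1,"xyz":[0,0,-9],"angular":[0,0,0]},
  {"fingers":1,"xyz":[0,0,-13],"angular":[0,0,0]},
  {"fingers":1,"xyz":[0,-6,-13],"angular":[0,0,0]},
  {"fingers":1,"xyz":[0,-12,-13],"angular":[0,0,0]},
  {"fingers":1,"xyz":[0,-12,-13],"angular":[0,0,0]},
  {"fingers":1,"xyz":[0,-12,-13],"angular":[0,0,0]},
])

```text
clock: 13.8
position: [0.4127, -0.1084, 0.2323]
ee_rot: [2.451, 1.963, 0.002]
force: [0.5, -0.6, 0.1]
width: 0.004
```

```bash
python3 - <<'E'
from h import *
plan([])
t=snap('top','t7.png'); s=snap('scene','s7.png'); print('stripe',stripe(s))
for c,a in blobs(t,(4,150,100),(16,255,255),(300,225,375,300),10):
    q=ray('top',c,.106)[:2]-[.5695,.0212]; print(c,a,np.degrees(np.arctan2(q[1],q[0])).round(1))
for lo,hi in(((50,120,60),(80,255,255)),((0,180,120),(4,255,255))): print([blobs(cv2.imread(f'pics/{f}.png')[:,:,::-1],lo,hi,(195,205,235,275)) for f in('s0','s7')])
cv2.imwrite('pics/m7.png',np.hstack([cv2.resize(t[150:360,240:540],(400,280)),cv2.resize(s[180:380,70:420],(400,280))])[:,:,::-1])
E
```

```text
now 13.8 [ 0.4127 -0.1084  0.2323] yaw -12.6 tilt [ 2.2e-03 -5.0e-04 -1.0e+00] F [ 0.5 -0.6  0.1] j [ 0.47  0.15 -0.37  2.02  0.07  0.98 -0.16]
stripe [(array([288.9, 213.6]), np.int32(136), -141.7)]
[340.9 244.7] 97 -21.9
[321.4 260.4] 100 98.0
[343.4 271.4] 16 -151.3
[[(array([217.9, 219.6]), np.int32(189))], [(array([218. , 219.4]), np.int32(191))]]
[[(array([210.2, 253.8]), np.int32(177))], [(array([210.2, 253.8]), np.int32(176))]]
```

View pics/m7.png

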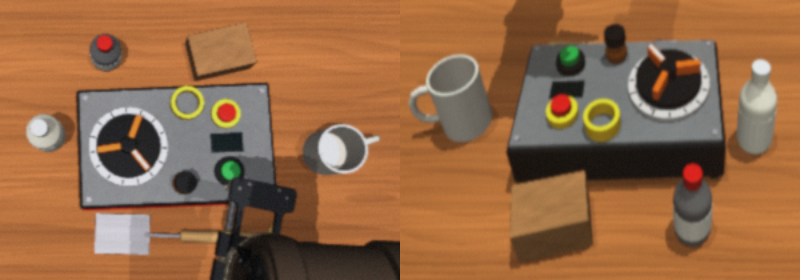

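The dial is at the fourth click, green has sprung back out, red looks the same as at the start, and every loose thing is in place.

```bash
python3 -c "from h import *; print(job.sign_off())"
```

```text
the job is handed in; nothing more can be done
None
```

I turned the dial clockwise four clicks by pushing one rib with the closed fingertips. I then pressed the green button fully in, let it go, and handed the job in at about 14 s; the hand-in gives no verdict.

- **Dial:** The two fully visible ribs in the top view had turned 96° and 97° from the start. They stayed within 0.3° of that after the green press.
- **Green button:** It resisted at 3 N, then about 5 N, then stopped hard at about 20 N, so I took it as fully in; its travel was not measured directly. Afterwards it appeared in the scene view where it was at the start.
- **Red button and loose things:** The red button had not moved in the scene view. The loose things looked undisturbed by eye in the last picture, where the arm hid only part of the scraper's handle.
- **Checks that disagreed:** The rough stripe angle from the scene camera was 4–6° off at some steps, both partway and at the end, probably because of mask contamination and partial blocking. I relied on the top-view rib angles instead.

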